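Pump the bench clamp up to a freshly tiled block and hold the pressure

TASK

Squeeze the two red trigger grips of the bench clamp together and release them, again and again, until the jaw has pushed the tiled wooden block fully home against the blue stop; then squeeze gently on until the yellow band of the jaw's plunger has gone into the orange head but the green band is still at least partly in view, and finish while still holding the grips squeezed just there, since the clamp slackens when let go. Never press so hard that some millimetres of the red band go in too, for the fresh tile would crack; move the jaw by the grips only, keep the robot off the block and the jaw, and leave the other things alone.

Things in the scene. Friction and masses are not known exactly. Their poses are not given: they have to be found in the camera images.
- clamp: Bench clamp, fixed. x axis: the way the jaw advances; z up; origin on the table. Offsets (x,y,z) below are in mm in this frame. Base plate x -60..305, y -50..50, 12 high. Orange housing x -32..66, y -22..22, top z 60. Wooden bed top z 20 between rails at y -29 and 29. All but the two red trigger grips is below z 70.
- grip_point (a point): Where to squeeze, on the clamp at (21, 0, 105), midway between the two red trigger grips. Straddle both from above, closing along the clamp's x, a finger on the outer face of each: 62 mm over both at rest, 38 mm at full squeeze. They are geared together like tongs: each moves inward by the same amount, so the middle stays here.
- trigger_lever: Front grip of the trigger: steel lever, origin on its pivot at (38, 0, 45), with a red cross roll on top, 16 mm thick, 30 mm long along y, axis at (44, 0, 105) at rest and (32, 0, 105) at full squeeze. The rear grip mirrors it: (-2, 0, 105) to (10, 0, 105). Springs part them again. Squeezing takes 7 to 12 N unloaded, some 14 N when the plunger pressure is right.
- trigger_rear: Rear grip of the trigger, mirror image of the front one; origin on its pivot at (4, 0, 45).
- trigger (a joint): Trigger angle, rad: 0 at rest, 0.2 at full squeeze (24 mm less over both grips). Once the ratchet has caught, 1 mm less over the grips moves the jaw about 0.9 mm.
- jaw_travel (a joint): Jaw advance along the clamp's x, m, 0 to 0.088; front face of its orange head at x 115 mm + this. Ratchet teeth 5 mm apart: some of the 21 mm stroke is lost before it catches; a full squeeze and release gains 15 to 20 mm. Unloaded, the jaw stays put when the trigger returns; its brake is weak: let go under load it slides back until the plunger is in by only about 5 mm.
- plunger_depth (a joint): How far the sprung plunger is pressed into the jaw's head, m: 0 free, 0.029 at most; 0.5 N per mm. Its rod, 28 mm thick, shows 30 mm at rest, from the head outward: yellow 10 mm, green 7 mm, red 13 mm; then a black pad 38 mm across, 10 mm thick. Yellow gone and green showing: 0.010 to 0.017 (5 to 8.5 N).
- plunger: The plunger (rod and pad), carried by the jaw; origin where the rod met the head's face before pressing, on the rod's axis (z 42); x as the clamp's.
- pad_face (a point): Centre of the pad's front face, 40 mm ahead of the plunger's origin along x, at z 42.
- stop_face (a point): Centre of the blue stop's face towards the jaw, fixed on the clamp at (265, 0, 42). The stop is 80 mm wide, top at z 68.
- jaw: The jaw, bar and head; origin coincides with the clamp's at jaw_travel 0, x as the clamp's.
- block: Wooden block, loose, 50 mm along x, 50 wide, 44 high, with a blue tile on its -x face (towards the jaw); about 0.14 kg, stands on the bed between the rails; origin at the centre of its underside. Home against the stop its origin is 25 mm short of the stop's face.
- pot: white ceramic pot, 110 mm across the rim, 100 mm tall; loose, to be left alone; origin under it
- scoop: aluminium soil scoop, about 210 mm long, lying; loose, to be left alone; origin under it
- mallet: small wooden mallet, about 210 mm long, lying; loose, to be left alone; origin under it
- root_hook: stainless root hook with dark wooden handle, about 260 mm long, lying; loose, to be left alone; origin under it
- glue: white glue bottle with red cap, 56 mm across, 130 mm tall; loose, to be left alone; origin under it
- tile_stack: stack of three 50 mm mosaic tiles, 24 mm high; loose, to be left alone; origin under it
Not all that is in view belongs to the job. Several things have the shape of the block; the one meant has the colours described above.

How it is judged:
On the way, in this order (a step that is already met when the one before it is completed fails the run):
1. the jaw has been pumped forward until its pad pushes the block (contact force between plunger and block above 0.2 N and distance of block from where it was at the start of the episode above 0.003 m).
2. the block is fully home against the stop (within 2 mm) (x of block in the frame of stop_face above -0.027 m), for 0.05 s.
At the end, for the whole second after the job is handed in: The block is home at the stop (within 2 mm), the plunger presses it with over 3.5 N, is in by 9.5 to 17.5 mm (yellow gone, some green in view) and creeps less than 3 mm/s; the fingers still press each trigger grip with over 1.5 N, through the last second (x of block in the frame of stop_face above -0.027 m and value of joint plunger_depth between 0.0095 and 0.0175 m and contact force between plunger and block above 3.5 N and contact force between the fingers and trigger_lever above 1.5 N and contact force between the fingers and trigger_rear above 1.5 N and velocity of joint plunger_depth between -0.003 and 0.003 m/s); the arm keeps its last pose, push and grip.
It fails at once if the tile is crushed: plunger pressed in by more than 21 mm (value of joint plunger_depth above 0.021 m).
It fails at once if the robot pushes the block or the jaw directly (contact force between any of the arm, the fingers and block above 1 N or contact force between any of the arm, the fingers and jaw above 1 N).
It fails at once if a bystander is disturbed (moved more than 25 mm) (distance of any of pot, scoop, mallet, root_hook, glue, tile_stack from where it was at the start of the episode above 0.025 m).
It also fails if it takes over 48 s, if anything falls off the work surface, if the arm or the gripper's body presses on something with over 40 N, if the wrist force passes 120 N, or if a joint passes its speed limit or range.

ROBOT

A 7-joint arm with a two-finger parallel gripper is mounted at the origin on the work surface. World frame = base frame: x ahead of the robot, y to its left, z up, the work surface at z = 0. Lengths are in m, angles in rad, forces in N, time in s.
With the tool pointing down it reaches from about 0.4 to 0.875 m from the base axis. Payload 19.3 kg.
Tool frame: the origin (TCP) lies at the centre of the arm's flange, where the gripper is bolted on; the fingertips stand 173 mm ahead of it and the grasp point (between the pads) lies 155 mm ahead of it (bot.grip_point_offset is the distance from the TCP to the grasp point, in m); z points along the fingers, x is the direction in which the jaws open and shut, and the axes are right-handed (so a half turn about z gives the same grasp; the last joint's range is limited). The gripper opens to 85 mm and grips with 20 to 120 N. Pads are 22 mm wide; open, the fingers measure 114 mm over their backs; the gripper's body (76 mm by 85 mm) begins 54 mm behind the grasp point. The pads swing forward as they close: fully open they stand 13 mm farther back than shut.
Start: joints at [1.096, 0.521, -0.036, 1.599, 0.021, 1.021, -0.113], TCP at [0.246, -0.574, 0.405] pointing down, gripper open.
Joint ranges: [-2.91, 2.91], [-0.3, 2.13], [-1.5, 1.42], [0.17, 2.43], [-1.26, 4.41], [0.16, 1.93], [-2.52, 2.52]. Speed limits (rad/s): [1.89, 1.89, 2.39, 2.39, 3.01, 3.01, 3.01].

INTERFACE

Orientations are given as [roll, pitch, yaw] about the fixed x, y, z axes, in that order (R = Rz(yaw) Ry(pitch) Rx(roll)).
In Python, from workcell import bot gives the robot as it stands.
- The arm moves only by the tool step_arm, never from a script. Its argument "plan" is a list that holds one entry, the list of rows, each a list of 4 numbers: the shift along the world's x, y, z in cm, then the turn about the world's z in rad. A call has 1 to 12 rows; each row is the pose to reach, as a shift and turn from the pose measured when the call began; what a row does not reach only later rows make up. A row lasts 1/12 s, in which the tool goes at most 41.7 mm and 7.16 degrees, less where a joint would pass 70% of its speed; a pose out of reach is approached as far as the arm can. A call with a gripper value outside its range is refused whole. "jaw" is the closure, from 0 (fully open) to 1 (shut), set as the call begins (left out, the last holds). The fingers move at their own pace and stop on an object; "force" is the grip in N (left out, the last holds). Time passes only in rows, so rows that repeat a pose let the fingers close. It gives the time, the measured TCP pose, the force and the opening at its end, in the units of the state.
- bot.observe(): the state, without advancing time (a new reading comes with each control period).
- bot.grab_frame(name): name is "scene" or "top" or "wrist"; returns a dict with "pixels" (400x640x3 uint8, blue, green, red), "mtx" (3x3 intrinsics, pixels), "R" (3x3) and "t" (3): a world point X has camera coordinates R X + t. Camera axes: x right, y down, z forward; pixel columns grow to the right and rows downward; lengths in m; the calibration is good to about 2 mm. A picture is of the moment at which its call begins. There is no depth.
- bot.job_done(): hands the job in, once; it reports no verdict.
The state is a dict: "clock": time; "qpos": joint angles; "qd": joint speeds; "joint_efforts": joint torques, N m; "position": TCP position; "tool_rot": TCP orientation; "force": force on the tool from outside, world axes, zero at the start; "moment": the same for the moment, N m; "grip_width": finger opening in m.
Only numpy, scipy, OpenCV 4.12 (cv2) and the standard library are available. Lean on these libraries where they do the work, as an engineer would, in place of code of your own. Each camera call takes 0.05 s, during which the arm holds its last target.

## Working session

There is one attempt and no reset: what is moved stays moved. The work goes in short steps, Python scripts to look and compute and a tool call to move; the robot and the scene stay as the last step left them, time stands still between calls to the robot, and variables do not carry over. Pictures are saved under pics/ and viewed, and the job is handed in when it is done.

Besides the shell and the picture viewer there is one more tool, called after "Request:" as a command line: name --argument value ..., lists and objects as JSON in quotes. step_arm: Moves the arm, as the interface text tells. Its arguments: {"type":"object","properties":{"plan":{"type":"array"},"jaw":{"type":"number"},"force":{"type":"number"}},"required":["plan"]}

```bash
mkdir -p pics; ls
python3 - <<'E'
from workcell import bot
import cv2
for n in("scene","top","wrist"):
    f=bot.grab_frame(n); cv2.imwrite(f"pics/{n}0.png",f["pixels"]); print(n,f["mtx"].tolist(),f["R"].round(3).tolist(),f["t"].round(3).tolist())
s=bot.observe();print(s)
E
```

```text
pics
scene [[418.7522504412385, 0.0, 321.39967491144586], [0.0, 418.7522504412385, 197.61034509466825], [0.0, 0.0, 1.0]] [[-0.611, 0.791, -0.012], [0.626, 0.474, -0.619], [-0.484, -0.386, -0.785]] [0.382, -0.293, 1.47]
top [[459.90746556671223, 0.0, 321.4911351038864], [0.0, 459.90746556671223, 195.25193501765054], [0.0, 0.0, 1.0]] [[0.009, -1.0, -0.005], [-0.996, -0.009, -0.089], [0.089, 0.006, -0.996]] [-0.039, 0.595, 1.465]
wrist [[317.45863067191783, 0.0, 316.27704777952846], [0.0, 317.45863067191783, 200.95796088151872], [0.0, 0.0, 1.0]] [[0.394, -0.919, -0.0], [-0.88, -0.377, 0.288], [-0.265, -0.113, -0.957]] [-0.626, -0.037, 0.378]
{'clock': 0.15, 'qpos': array([ 1.0957985 ,  0.52187114, -0.03633705,  1.59985224,  0.02121801,
        1.02111572, -0.11279759]), 'qd': array([ 4.19611769e-04, -4.03507604e-04, -1.65411141e-05, -2.30011446e-03,
        1.14575563e-03,  6.23539538e-04,  3.78304547e-04]), 'joint_efforts': array([ 2.48756769e-03, -9.27389646e+01,  1.98104382e+00, -3.70046711e+01,
        1.79021282e-02,  6.50092989e-03,  7.76805155e-05]), 'position': array([ 0.24609109, -0.57440447,  0.40427038]), 'tool_rot': array([ 3.14152426e+00,  8.58194063e-04, -1.16599113e+00]), 'force': array([ 0.35011252, -0.0467808 , -0.912979  ]), 'moment': array([ 0.00262046, -0.01385028, -0.00114696]), 'grip_width': 0.08562792142334022}
```

View pics/scene0.png

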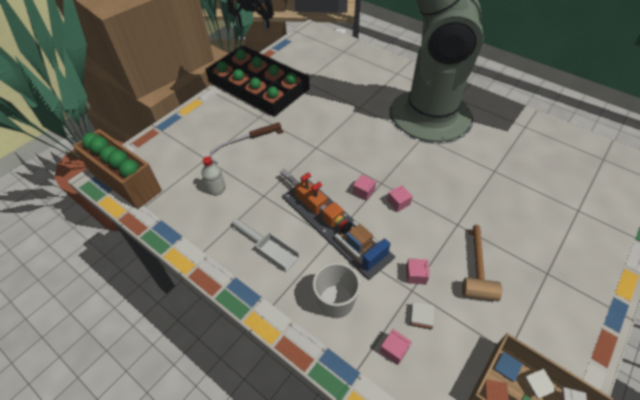

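View pics/top0.png

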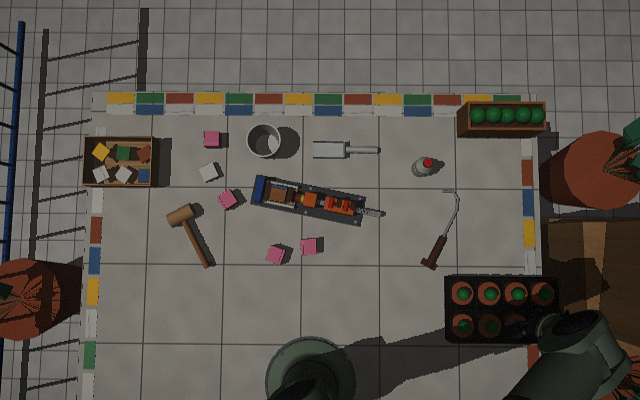

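The scene view shows the clamp from about (290,180) to (390,260), with the stop at lower right. In the top view the blue stop is at about (260,188), the wooden block at about (281,195) and the red grips at about (340,204). Pink blocks sit at (212,139), (228,199), (276,254) and (309,246), and a scoop, pot, glue bottle, hook and mallet lie around. Next I'll crop in close.

Run:
```python
import cv2
a=cv2.imread("pics/top0.png")[165:235,240:395]; cv2.imwrite("pics/topc.png",cv2.resize(a,None,fx=5,fy=5,interpolation=cv2.INTER_CUBIC))
a=cv2.imread("pics/scene0.png")[160:285,270:400]; cv2.imwrite("pics/scenec.png",cv2.resize(a,None,fx=4.5,fy=4.5,interpolation=cv2.INTER_CUBIC))
```

```text
(no output)
```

View pics/topc.png

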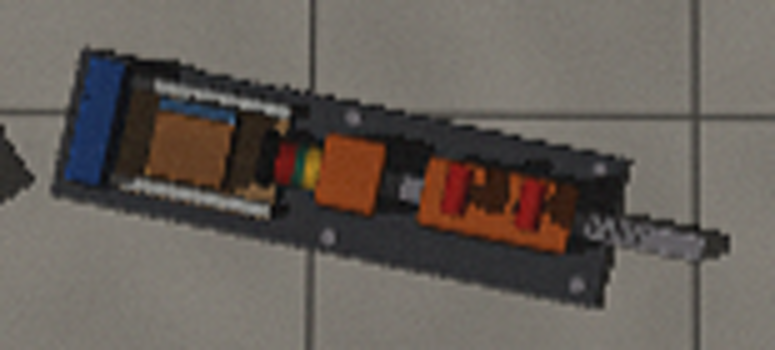

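View pics/scenec.png

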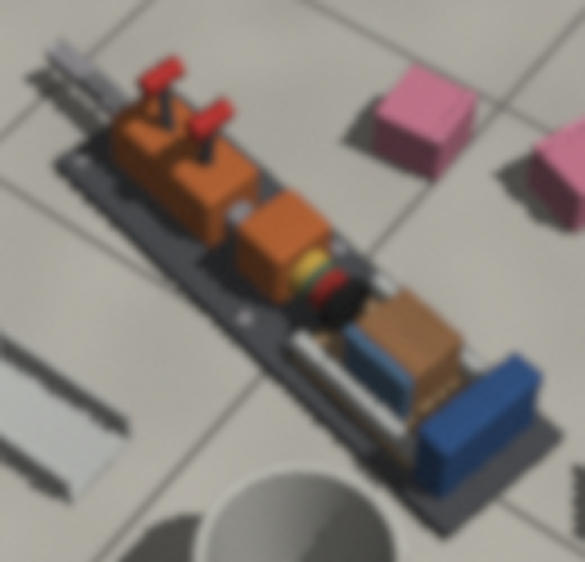

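View pics/wrist0.png

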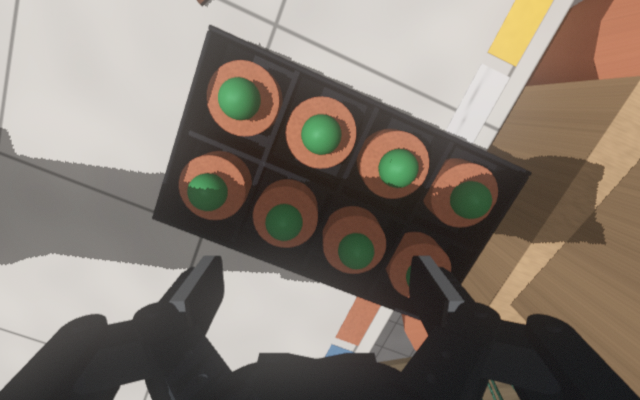

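The clamp lies with its stop at world +y. What could be mistaken for the block (top view px):
- Wooden block in the clamp at (278,195). This is the one meant.
- Pink blocks at (212,139), (228,199), (276,254) and (309,246).
- White tile stack at (208,172).

The crop shows the wood block between the rails with its blue tile. The grips are the red rolls at crop (457,190) and (532,203). Now I'll localise the clamp.

```bash
cat > h.py <<'E'
import numpy as np, cv2
def ray(f,uv,z):
    K,R,t=f["mtx"],np.array(f["R"]),np.array(f["t"])
    c=-R.T@t; d=R.T@np.linalg.inv(K)@np.array([uv[0],uv[1],1.0])
    return c+d*(z-c[2])/d[2]
def proj(f,X):
    p=np.array(f["R"])@X+np.array(f["t"]); p=f["mtx"]@p; return p[:2]/p[2]
def tri(fs,uvs):
    A=np.zeros((3,3));b=np.zeros(3)
    for f,uv in zip(fs,uvs):
        R,t=np.array(f["R"]),np.array(f["t"]);c=-R.T@t;d=R.T@np.linalg.inv(f["mtx"])@np.array([*uv,1.0]);d/=np.linalg.norm(d)
        P=np.eye(3)-np.outer(d,d);A+=P;b+=P@c
    return np.linalg.solve(A,b)
def reds(f,box,amin=8):
    im=f["pixels"];x0,y0,x1,y1=box
    hsv=cv2.cvtColor(im,cv2.COLOR_BGR2HSV)
    m=((hsv[...,0]<5)|(hsv[...,0]>174))&(hsv[...,1]>170)&(hsv[...,2]>70)
    k=np.zeros_like(m);k[y0:y1,x0:x1]=1;m&=k
    n,l,s,c=cv2.connectedComponentsWithStats(m.astype(np.uint8))
    return [(s[i].tolist(),c[i].round(2).tolist()) for i in range(1,n) if s[i][4]>=amin]
E
python3 - <<'E'
from workcell import bot
from h import *
T=bot.grab_frame("top");S=bot.grab_frame("scene")
print(reds(T,(240,165,395,235)));print(reds(S,(270,160,400,285)))
C=[(257,175),(251,203.4),(366,196.6),(360.6,226)]
P=[ray(T,c,.012) for c in C]
for p in P: print(p.round(4))
print(np.linalg.norm(P[0]-P[1]),np.linalg.norm(P[0]-P[2]),np.linalg.norm(P[1]-P[3]))
E
```

```text
[([295, 194, 4, 7, 23], [296.57, 197.04]), ([328, 198, 6, 10, 41], [330.56, 202.46]), ([343, 201, 6, 10, 42], [345.31, 205.5])]
[([302, 174, 7, 7, 24], [305.12, 177.0]), ([312, 184, 8, 7, 30], [315.17, 186.87]), ([341, 221, 5, 5, 11], [342.55, 223.09])]
[0.6613 0.179  0.012 ]
[0.5675 0.1966 0.012 ]
[ 0.5931 -0.1794  0.012 ]
[ 0.4969 -0.1619  0.012 ]
0.09544664678190225 0.3648456134339733 0.3653891099643867
```

Run:
```python
from workcell import bot
from h import *
T=bot.grab_frame("top");S=bot.grab_frame("scene")
a=ray(T,(330.56,202.46),.108);b=ray(T,(345.31,205.5),.108);print(a,b,(a+b)/2,np.arctan2(*(a-b)[[1,0]]),np.linalg.norm(a-b))
F=tri([T,S],[(330.56,202.46),(315.17,186.87)]);G=tri([T,S],[(345.31,205.5),(305.12,177)]);print(F,G,(F+G)/2)
y=1.381;u=np.array([np.cos(y),np.sin(y)]);v=np.array([-u[1],u[0]])
P=np.array([ray(T,c,.012) for c in [(257,175),(251,203.4),(366,196.6),(360.6,226)]]).mean(0)[:2]
o=P-u*.1225; print("plate-based grip", o+u*.021)
s=bot.observe();print(s["position"],s["tool_rot"])
```

```text
[ 0.56575228 -0.06224934  0.108     ] [ 0.55682803 -0.10741508  0.108     ] [ 0.56129015 -0.08483221  0.108     ] 1.3757202568106075 0.046038963629180696
[ 0.56693492 -0.06311431  0.0993757 ] [ 0.55722668 -0.1076247   0.10068357] [ 0.5620808  -0.0853695   0.10002964]
plate-based grip [ 0.56057185 -0.09110686]
[ 0.24610673 -0.57447253  0.40457865] [ 3.14158984e+00  2.42675562e-04 -1.16606629e+00]
```

Request:
step_arm --plan '[[[2.5,3.9,0,0],[5,7.8,0,-0.05],[7.5,11.7,0,-0.1],[10,15.6,0,-0.17],[12.5,19.5,0,-0.24],[15,23.4,0,-0.31],[17.5,27.3,0,-0.38],[20,31.2,0,-0.45],[22.5,35.1,0,-0.52],[25,39,0,-0.56],[27.5,42.9,0,-0.6],[30,46.5,-2,-0.6]]]' --jaw 0 --force 20

```text
clock: 1.35
position: [0.5171, -0.1526, 0.3973]
tool_rot: [-3.139, 0.0, -1.769]
force: [1.0, -0.6, 0.6]
grip_width: 0.0855
```

Request:
step_arm --plan '[[[2.2,3.4,-2,0.003],[4.4,6.75,-4,0.006],[4.4,6.75,-6.5,0.006],[4.4,6.75,-6.5,0.006],[4.4,6.75,-6.5,0.006]]]'

```text
clock: 1.77
position: [0.5609, -0.0848, 0.3314]
tool_rot: [3.141, -0.0, -1.762]
force: [-0.3, -0.7, -0.1]
grip_width: 0.0857
```

Run:
```python
from workcell import bot
from h import *
for n in("scene","top","wrist"):
    f=bot.grab_frame(n); cv2.imwrite(f"pics/{n}1.png",f["pixels"])
print(f["R"],f["t"],-np.array(f["R"]).T@np.array(f["t"]));s=bot.observe();print(s["position"],s["tool_rot"],s["force"],s["clock"])
```

```text
[[-1.91778761e-01 -9.81438125e-01  3.36283285e-04]
 [-9.40749169e-01  1.83925516e-01  2.84890165e-01]
 [-2.79663921e-01  5.43195247e-02 -9.58560108e-01]] [0.02225763 0.52890451 0.47231963] [ 0.63392578 -0.10109073  0.30205957]
[ 0.56102924 -0.08633481  0.33373617] [-3.13739410e+00 -4.79567764e-05 -1.76445519e+00] [ 0.30133955 -0.63377331  0.8986931 ] 1.9167
```

View pics/wrist1.png

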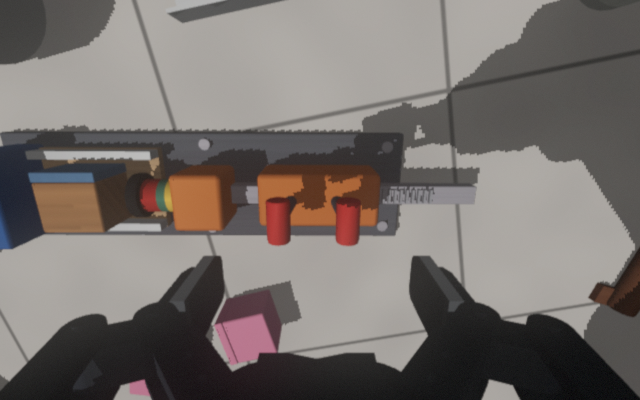

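Run:
```python
from workcell import bot
from h import *
W=bot.grab_frame("wrist")
r=reds(W,(220,180,400,260),200);print(r)
p=[ray(W,c,.107) for _,c in r];print(p,(p[0]+p[1])/2,np.linalg.norm(p[0]-p[1]),np.arctan2(*(p[0]-p[1])[[1,0]]))
s=bot.observe();print(s["position"],s["tool_rot"])
```

```text
[([266, 201, 21, 32, 292], [273.98, 212.55]), ([336, 204, 21, 27, 341], [344.73, 214.37])]
[array([ 0.57468386, -0.06171273,  0.107     ]), array([ 0.56462797, -0.10656871,  0.107     ])] [ 0.56965592 -0.08414072  0.107     ] 0.04596932877752373 1.350260833423089
[ 0.56105322 -0.0862859   0.33378744] [-3.13707046e+00  1.03323059e-04 -1.76440553e+00]
```

Run:
```python
from workcell import bot
from h import *
W=bot.grab_frame("wrist")
im=W["pixels"].astype(int);m=((im[...,2]>60)&(im[...,1]<0.25*im[...,2])&(im[...,0]<0.35*im[...,2])).astype(np.uint8)
m[:,:230]=0;m[:,400:]=0;m[:180]=0;m[260:]=0
cs,_=cv2.findContours(m,cv2.RETR_EXTERNAL,cv2.CHAIN_APPROX_NONE)
P=[]
for c in cs:
    if cv2.contourArea(c)<200: continue
    (cx,cy),wh,a=cv2.minAreaRect(c);print(cx,cy,wh,a); P.append(ray(W,(cx,cy),.108))
for p in P:print(p)
p=sum(P)/len(P);d=P[0]-P[1];print(p,np.linalg.norm(d),np.arctan2(d[1],d[0]))
```

```text
Traceback (most recent call last):
ZeroDivisionError: division by zero
```

Run:
```python
from h import *
im=cv2.imread("pics/wrist1.png")
for r,c in [(205,278),(220,272),(220,278),(220,284),(235,278),(242,278),(222,347),(238,347),(215,302),(200,280)]: print(r,c,im[r,c])
```

```text
205 278 [ 56  61 167]
220 272 [ 57  61 175]
220 278 [ 54  59 164]
220 284 [ 43  47 126]
235 278 [ 53  58 162]
242 278 [ 58  61 162]
222 347 [ 58  63 173]
238 347 [ 60  64 169]
215 302 [ 61 106 176]
200 280 [31 35 77]
```

```bash
cat >> h.py <<'E'
def rolls(W,z=.108):
    im=W["pixels"].astype(int);m=((im[...,2]>60)&(im[...,1]<0.48*im[...,2])&(im[...,0]<0.48*im[...,2])).astype(np.uint8)
    m[:,:225]=0;m[:,420:]=0;m[:150]=0;m[300:]=0
    cs,_=cv2.findContours(m,cv2.RETR_EXTERNAL,cv2.CHAIN_APPROX_NONE)
    P=[]
    for c in cs:
        if cv2.contourArea(c)<200: continue
        (cx,cy),wh,a=cv2.minAreaRect(c);print(cx,cy,wh,a); P.append(ray(W,(cx,cy),z))
    P.sort(key=lambda p:-p[1]); return P
E
python3 - <<'E'
from workcell import bot
from h import *
P=rolls(bot.grab_frame("wrist"))
for p in P:print(p)
p=sum(P)/len(P);d=P[0]-P[1];print(p,np.linalg.norm(d),np.arctan2(d[1],d[0]))
s=bot.observe();print(s["position"],s["tool_rot"])
E
```

```text
347.5 221.0 (46.0, 23.0) 90.0
277.5 221.0 (46.0, 23.0) 90.0
[ 0.56895312 -0.06263273  0.108     ]
[ 0.56020751 -0.10733542  0.108     ]
[ 0.56458031 -0.08498408  0.108     ] 0.04555014795715245 1.3775971282405841
[ 0.56102544 -0.08599894  0.3334783 ] [-3.13738598e+00  2.51387892e-04 -1.76413708e+00]
```

Request:
step_arm --plan '[[[0.1,0.1,-3,0],[0.1,0.1,-6,0],[0.1,0.1,-7.8,0],[0.1,0.1,-7.8,0],[0.1,0.1,-7.8,0]]]'

```text
clock: 2.48
position: [0.562, -0.0853, 0.2558]
tool_rot: [-3.138, 0.0, -1.765]
force: [-0.3, 0.3, 1.0]
grip_width: 0.0854
```

Run:
```python
from workcell import bot
from h import *
f=bot.grab_frame("wrist"); cv2.imwrite(f"pics/wrist2.png",f["pixels"])
s=bot.observe();print(s["position"],s["tool_rot"],s["force"],s["clock"],s["grip_width"])
```

```text
[ 0.56237992 -0.08532031  0.2566762 ] [-3.13631014e+00  3.13602084e-04 -1.76454907e+00] [ 0.21570462 -0.76578295  0.90762963] 2.5333 0.08562398112609257
```

View pics/wrist2.png

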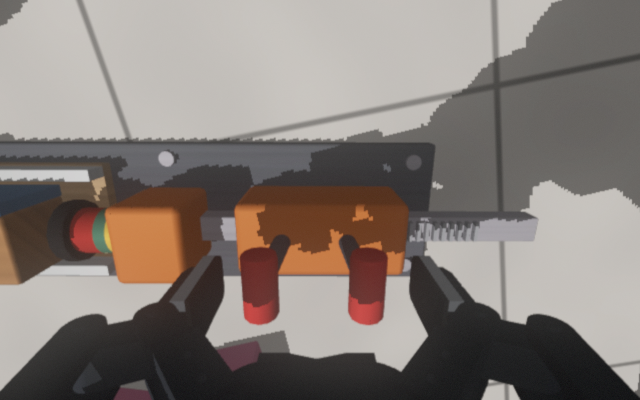

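The view shows the rolls at (260,285) and (367,285), centred between the fingers at (222,270) and (412,270). The jaw bar's tail tip at (536,225) moves with the jaw, so it can serve as a travel gauge. First squeeze:

Request:
step_arm --plan '[[[0,0,0,0],[0,0,0,0],[0,0,0,0],[0,0,0,0],[0,0,0,0],[0,0,0,0]]]' --jaw 0.4 --force 20

```text
clock: 3.03
position: [0.5634, -0.0846, 0.2588]
tool_rot: [-3.132, 0.002, -1.764]
force: [0.5, 3.2, 15.5]
grip_width: 0.0514
```

Run:
```python
from workcell import bot
from h import *
f=bot.grab_frame("wrist"); cv2.imwrite(f"pics/wrist3.png",f["pixels"])
s=bot.observe();print(s["position"],s["tool_rot"],s["force"],s["clock"],s["grip_width"])
```

```text
[ 0.56341071 -0.08461309  0.25875485] [-3.13233819e+00  1.79115823e-03 -1.76397342e+00] [ 0.53643919  6.29361494 14.38862136] 3.0833 0.051832227433410295
```

View pics/wrist3.png

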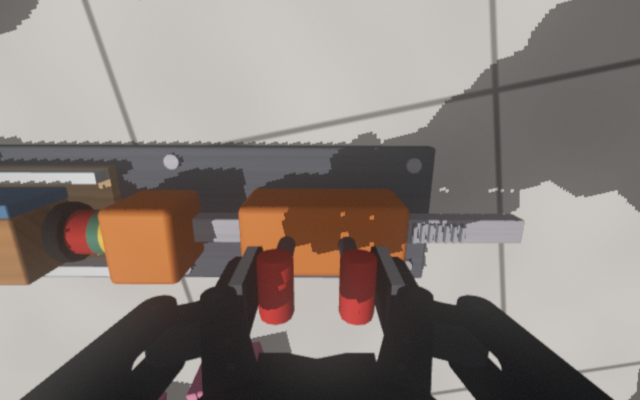

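Request:
step_arm --plan '[[[0,0.1,0.1,0],[0,0.1,0.2,0],[0,0.1,0.2,0],[0,0.1,0.2,0],[0,0.1,0.2,0]]]' --jaw 0.545

```text
clock: 3.5
position: [0.5634, -0.0843, 0.2615]
tool_rot: [-3.132, 0.001, -1.765]
force: [-3.5, -4.5, 2.9]
grip_width: 0.0389
```

Run:
```python
from workcell import bot
from h import *
f=bot.grab_frame("wrist"); cv2.imwrite(f"pics/wrist4.png",f["pixels"])
s=bot.observe();print(s["position"],s["tool_rot"],s["force"],s["clock"],s["grip_width"])
```

```text
[ 0.56334394 -0.08431516  0.26154902] [-3.13166687e+00  1.08864281e-03 -1.76473061e+00] [-2.78833636 -5.95770041  2.8952068 ] 3.55 0.0392330648854763
```

View pics/wrist4.png

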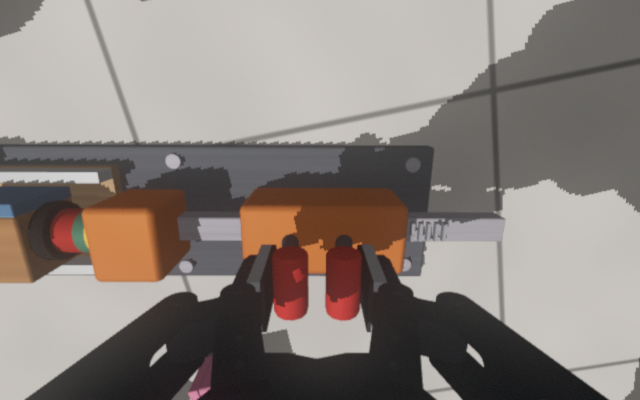

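Request:
step_arm --plan '[[[0,-0.05,0,0],[0,-0.05,0,0],[0,-0.05,0,0],[0,-0.05,0,0],[0,-0.05,0,0],[0,-0.05,0,0]]]' --jaw 0.22

```text
clock: 4.05
position: [0.5634, -0.0847, 0.2615]
tool_rot: [-3.132, 0.001, -1.765]
force: [0.6, -0.1, -0.6]
grip_width: 0.0661
```

```bash
cat >> h.py <<'E'
O=np.array([0.5617,-0.085]); U=np.array([np.cos(1.3776),np.sin(1.3776)])
def cx(f,uv,z): return float((ray(f,uv,z)[:2]-O)@U*1000+21)
E
python3 - <<'E'
from workcell import bot
from h import *
f=bot.grab_frame("wrist"); cv2.imwrite(f"pics/wrist5.png",f["pixels"])
s=bot.observe();print(s["position"],s["tool_rot"],s["force"],s["clock"],s["grip_width"])
g=cv2.cvtColor(f["pixels"],cv2.COLOR_BGR2GRAY).astype(int);print(g[225,480:545].tolist())
print(cx(f,(503,228),.042),cx(f,(405,200),.06),cx(f,(434,150),.012))
E
```

```text
[ 0.5633927 -0.0846955  0.2615611] [-3.13162657e+00  1.20653903e-03 -1.76458684e+00] [-0.0505453  -0.48988876 -0.63981255] 4.1 0.06638930679381831
[164, 165, 164, 165, 165, 165, 165, 165, 165, 165, 165, 164, 165, 164, 164, 163, 163, 164, 164, 164, 164, 163, 162, 164, 182, 190, 191, 191, 191, 191, 191, 192, 192, 193, 192, 192, 193, 193, 193, 193, 193, 194, 193, 194, 193, 194, 195, 193, 194, 194, 194, 194, 195, 195, 195, 195, 195, 195, 195, 195, 195, 195, 196, 194, 195]
-97.19379393070238 -28.42126686067239 -59.41693812302839
```

View pics/wrist5.png

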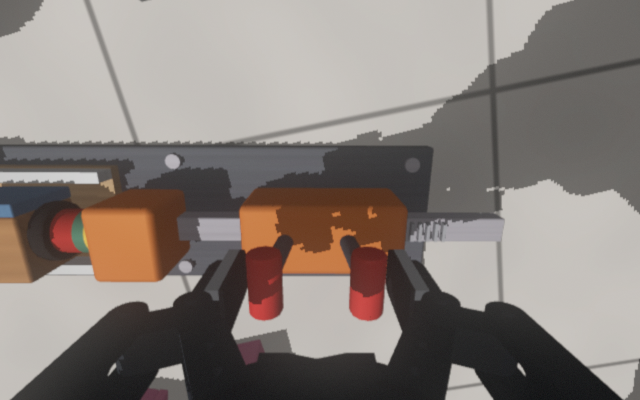

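Jaw gained about 20 mm; it held its place on release (tail still at 503). Pump again.

Request:
step_arm --plan '[[[0,0,0,0],[0,0,0,0],[0,0,0,0],[0,0,0,0],[0,0,0.1,0],[0,0,0.1,0],[0,0,0.1,0]]]' --jaw 0.545

```text
clock: 4.68
position: [0.564, -0.0846, 0.2629]
tool_rot: [-3.13, 0.002, -1.764]
force: [5.7, 0.7, 3.0]
grip_width: 0.039
```

Request:
step_arm --plan '[[[0,0,0,0],[0,0,0,0],[0,0,0,0],[0,0,0,0],[0,0,0,0],[0,0,0,0]]]' --jaw 0.22

```text
clock: 5.18
position: [0.5639, -0.0846, 0.2628]
tool_rot: [-3.13, 0.001, -1.764]
force: [-0.2, -0.6, 0.1]
grip_width: 0.0664
```

Run:
```python
from workcell import bot
from h import *
f=bot.grab_frame("wrist"); cv2.imwrite(f"pics/wrist6.png",f["pixels"])
S=bot.grab_frame("scene")["pixels"][160:285,270:400];T=bot.grab_frame("top")["pixels"][165:235,240:395]
cv2.imwrite("pics/s6.png",cv2.resize(S,None,fx=4.5,fy=4.5,interpolation=cv2.INTER_CUBIC));cv2.imwrite("pics/t6.png",cv2.resize(T,None,fx=5,fy=5,interpolation=cv2.INTER_CUBIC))
s=bot.observe();print(s["position"],s["tool_rot"],s["force"],s["clock"],s["grip_width"])
g=cv2.cvtColor(f["pixels"],cv2.COLOR_BGR2GRAY).astype(int);print(g[225,430:510].tolist())
```

```text
[ 0.56395575 -0.08464997  0.26290245] [-3.12982141e+00  1.54318503e-03 -1.76447262e+00] [-1.01871884 -0.42675204  0.83258794] 5.3333 0.06670159916554415
[165, 164, 164, 164, 164, 163, 163, 164, 164, 164, 165, 164, 164, 163, 164, 164, 164, 164, 163, 164, 163, 164, 164, 164, 164, 163, 163, 164, 164, 164, 164, 164, 163, 164, 163, 164, 163, 163, 163, 163, 163, 163, 163, 163, 162, 163, 163, 163, 161, 164, 181, 188, 190, 189, 189, 189, 189, 189, 189, 189, 189, 189, 189, 185, 171, 149, 132, 131, 136, 153, 174, 188, 190, 191, 191, 191, 191, 191, 192, 192]
```

View pics/wrist6.png

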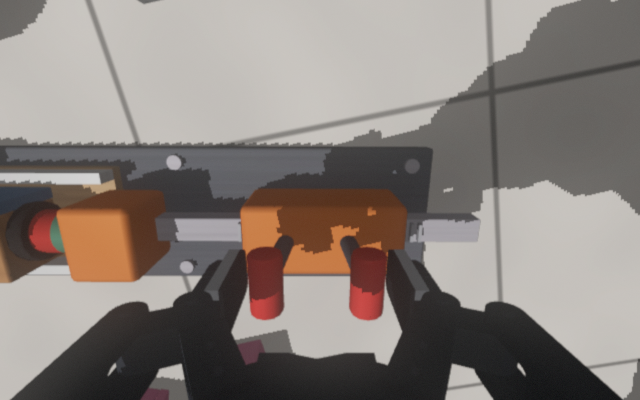

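View pics/s6.png

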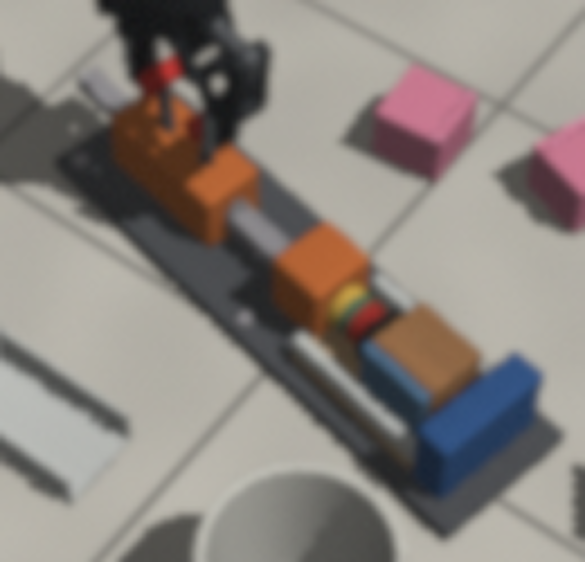

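View pics/t6.png

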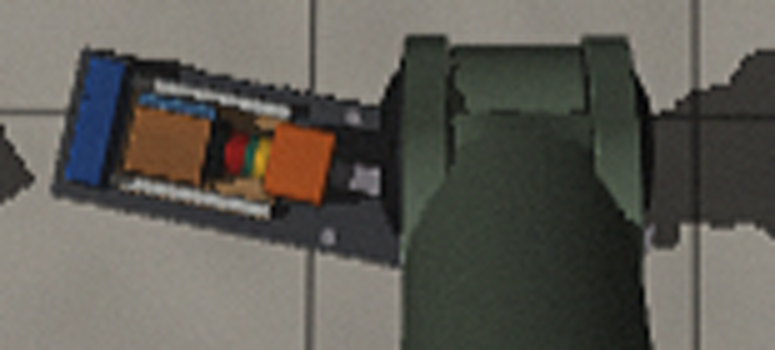

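Run:
```python
from workcell import bot
from h import *
f=bot.grab_frame("wrist");T=bot.grab_frame("top");
print("tail",cx(f,(480,228),.042), cx(f,(480,228),.05))
print("head back edge top",cx(f,(163,200),.06),"housing front",cx(f,(242,200),.06),"housing rear",cx(f,(406,200),.06))
# block and stop edges in top view (crop px/5 + offset)
q=lambda u,v:(240+u/5,165+v/5)
print("stop face",cx(T,q(116,135),.068),"block home edge",cx(T,q(125,140),.064),"block jaw edge",cx(T,q(210,150),.064),"head front",cx(T,q(270,160),.06),"head back",cx(T,q(330,170),.06))
```

```text
tail -83.09232807670051 -78.70562376069122
head back edge top 107.91299247711164 housing front 63.32143887696555 housing rear -29.145829407987684
stop face 258.9561223254881 block home edge 253.29509297911764 block jaw edge 199.25187380242974 head front 161.07924998799774 head back 122.5169418082795
```

Run:
```python
from workcell import bot
from h import *
T=bot.grab_frame("top");S=bot.grab_frame("scene")
q=lambda u,v:(240+u/5,165+v/5)
a=cv2.imread("pics/top0.png");
print("initial head front",cx(T,q(321,160),.06),"back",cx(T,q(384,170),.06),"housing front",cx(T,q(425,185),.06), "tail0",cx(T,q(728,243),.042),"block0",cx(T,q(148,145),.064),cx(T,q(232,155),.064),"stop",cx(T,q(118,130),.068))
# orange head edges by mask along axis in top view, now and initial
def prof(im):
    out=[]
    for x in np.arange(90,290,1.0):
        X=np.array([*(O+U*(x-21)/1000),.06]); p=proj(T,X); out.append(im[int(round(p[1])),int(round(p[0]))].tolist())
    return out
for im in (a,T["pixels"]):
    pr=prof(im); last=None
    for x,c in zip(range(90,290),pr):
        if c!=last: print(x,c,end="; "); last=c
    print()
```

```text
initial head front 129.4027450932005 back 88.99904929658813 housing front 61.647353349306236 tail0 -135.2610339134908 block0 238.35820307780443 184.95636270762844 stop 258.3908703786001
90 [21, 23, 31]; 91 [17, 22, 30]; 93 [23, 55, 119]; 96 [23, 60, 131]; 99 [30, 61, 133]; 102 [29, 64, 133]; 106 [27, 64, 134]; 107 [28, 63, 131]; 109 [28, 63, 132]; 112 [28, 60, 134]; 115 [26, 62, 133]; 118 [24, 60, 131]; 122 [24, 59, 130]; 123 [30, 64, 134]; 125 [26, 63, 135]; 128 [27, 56, 134]; 131 [34, 115, 152]; 135 [35, 121, 160]; 138 [32, 123, 170]; 139 [33, 106, 134]; 141 [50, 61, 27]; 144 [51, 67, 29]; 148 [21, 22, 105]; 151 [21, 27, 111]; 154 [23, 26, 111]; 155 [22, 24, 105]; 157 [19, 18, 66]; 161 [23, 22, 21]; 164 [17, 20, 20]; 167 [20, 20, 22]; 170 [26, 32, 39]; 171 [29, 38, 48]; 174 [25, 33, 44]; 177 [28, 38, 50]; 180 [28, 36, 48]; 183 [21, 31, 40]; 187 [13, 16, 18]; 190 [39, 63, 102]; 193 [36, 64, 99]; 196 [36, 61, 99]; 199 [40, 66, 103]; 202 [37, 66, 101]; 203 [39, 64, 102]; 206 [40, 67, 100]; 209 [39, 65, 98]; 212 [37, 63, 97]; 216 [38, 62, 97]; 218 [41, 69, 101]; 219 [38, 64, 98]; 222 [
[... 1142 characters left out ...]
, 30, 120]; 190 [28, 31, 130]; 193 [21, 22, 22]; 196 [27, 28, 28]; 199 [26, 27, 26]; 202 [27, 24, 24]; 203 [29, 44, 65]; 206 [47, 77, 120]; 209 [45, 76, 118]; 212 [41, 70, 112]; 216 [46, 75, 116]; 218 [42, 73, 113]; 219 [47, 78, 116]; 222 [46, 75, 117]; 225 [44, 72, 112]; 229 [42, 71, 112]; 232 [40, 69, 110]; 234 [47, 76, 116]; 235 [45, 75, 114]; 238 [44, 72, 112]; 242 [44, 75, 115]; 245 [44, 76, 113]; 248 [43, 70, 114]; 250 [44, 78, 119]; 251 [35, 60, 89]; 255 [32, 45, 55]; 258 [29, 22, 23]; 261 [24, 20, 17]; 264 [34, 25, 22]; 266 [53, 34, 25]; 268 [110, 59, 35]; 271 [99, 56, 34]; 274 [100, 54, 34]; 277 [105, 58, 35]; 281 [98, 54, 31]; 282 [104, 58, 34]; 284 [108, 62, 36]; 287 [68, 46, 38];
```

Top-view profile along the clamp axis puts the head front at x≈162 (travel ≈47) and the block at 204–252 with the stop at ~266, so about 12 mm remain. One full squeeze ends at a depth of 8 mm at most, which is safe.

Request:
step_arm --plan '[[[0,0,0,0],[0,0,0,0],[0,0,0,0],[0,0,0,0],[0,0,0,0],[0,0,0,0],[0,0,0,0]]]' --jaw 0.53

```text
clock: 6.12
position: [0.5646, -0.0848, 0.2642]
tool_rot: [-3.127, 0.002, -1.765]
force: [-0.1, -1.2, 17.7]
grip_width: 0.0402
```

```bash
cat >> h.py <<'E'
def look(bot,k):
    f=bot.grab_frame("wrist"); cv2.imwrite(f"pics/wrist{k}.png",f["pixels"])
    T=bot.grab_frame("top");S=bot.grab_frame("scene")
    s=bot.observe();print(s["position"].round(4),s["force"].round(1),s["clock"],round(s["grip_width"],4))
    # profile along axis at finer step, with bilinear
    for z,off in((.06,0),(.056,0)):
      xs=np.arange(110,275,1.5);X=[proj(T,np.array([*(O+U*(x-21)/1000),z])) for x in xs]
      M=np.array(X,np.float32);v=cv2.remap(T["pixels"],M[None,:,0],M[None,:,1],cv2.INTER_LINEAR)[0]
      lab=[]
      for x,c in zip(xs,v.astype(int)):
        b,g,r=c
        n='O' if r>1.75*g and g>1.6*b and r>100 else 'Y' if r>1.1*g and g>1.8*b and r>100 else 'G' if g>r*1.2 and g>b*1.1 else 'R' if r>2.2*g else 'k' if max(c)<45 else 'B' if b>1.4*g and b>60 else 'w' if r>1.4*g else '.'
        lab.append(n)
      i=0
      while i<len(lab):
        j=i
        while j+1<len(lab) and lab[j+1]==lab[i]: j+=1
        print(f"{lab[i]}{xs[i]:.0f}-{xs[j]:.0f}",end=" "); i=j+1
      print()
    a=cv2.resize(S["pixels"][190:280,310:400],None,fx=6,fy=6,interpolation=cv2.INTER_CUBIC)
    cv2.imwrite(f"pics/s{k}.png",a)
    a=cv2.resize(T["pixels"][165:225,245:335],None,fx=8,fy=8,interpolation=cv2.INTER_CUBIC)
    cv2.imwrite(f"pics/t{k}.png",a)
    return f,T,S
E
python3 - <<'E'
from workcell import bot
from h import *
look(bot,7)
E
```

```text
[ 0.5646 -0.0848  0.2642] [-0.3  0.3 18. ] 6.2667 0.0402
.110-125 k126-126 .128-134 k136-136 w137-140 O142-176 Y178-182 .184-184 G185-188 .190-190 R191-202 w203-203 k204-214 w215-263 .264-266 B268-274 
.110-125 k126-126 .128-134 k136-137 w138-140 O142-176 Y178-182 .184-184 G185-188 .190-190 R191-203 k204-214 w215-263 .264-264 k266-266 B268-274
```

View pics/t7.png

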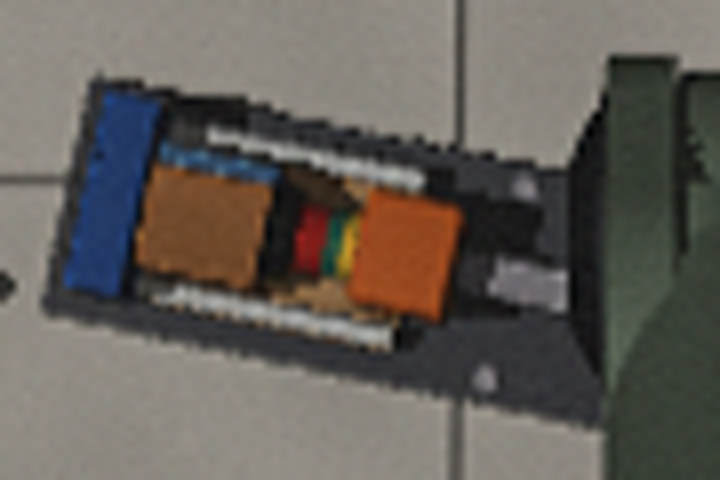

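View pics/s7.png

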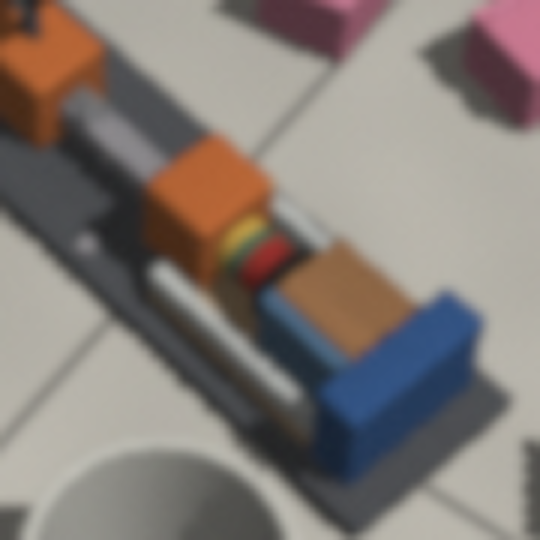

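View pics/wrist7.png

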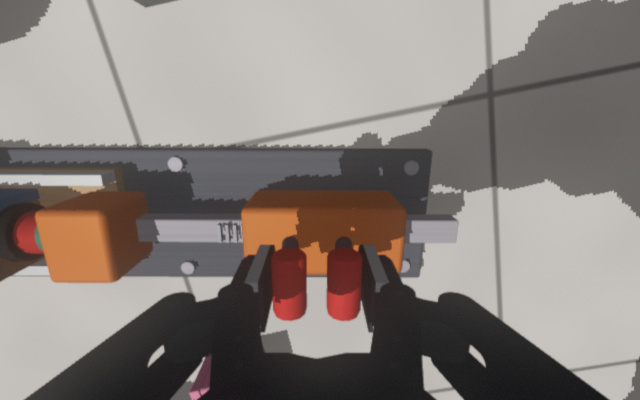

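The block is now at 215–264 mm, essentially at the stop. Bands fully out (yellow at 178–184), and the tail gauge moved 14 mm to travel ≈61.5. Next I'll release, reset the height a little, then squeeze partially.

Request:
step_arm --plan '[[[0,0,0,0],[0,0,0,0],[0,0,0,0],[-0.1,0,-0.3,0],[-0.1,0,-0.3,0],[-0.1,0,-0.3,0]]]' --jaw 0.22

```text
clock: 6.77
position: [0.5634, -0.0847, 0.2608]
tool_rot: [-3.128, 0.002, -1.765]
force: [0.4, 0.3, 0.1]
grip_width: 0.0665
```

Request:
step_arm --plan '[[[0,0,0,0],[0,0,0,0],[0,0,0,0],[0,0,0,0],[0,0,0,0],[0,0,0,0]]]' --jaw 0.4

```text
clock: 7.27
position: [0.5638, -0.0846, 0.2618]
tool_rot: [-3.126, 0.002, -1.765]
force: [-4.2, 1.7, 17.7]
grip_width: 0.0513
```

Run:
```python
from workcell import bot
from h import *
f,T,S=look(bot,8)
g=cv2.cvtColor(f["pixels"],cv2.COLOR_BGR2GRAY).astype(int);print(g[229,405:475].tolist())
```

```text
[ 0.5638 -0.0847  0.2618] [-3.9  1.2 18.2] 7.4167 0.0517
.110-128 k130-132 .134-138 k140-142 w143-144 O146-182 .184-184 G185-188 .190-190 R191-202 k203-214 w215-263 .264-266 B268-274 
.110-128 k130-132 .134-138 k140-142 w143-144 O146-182 .184-184 G185-188 .190-190 R191-203 k204-214 w215-263 .264-264 k266-266 B268-274 
[73, 75, 84, 86, 85, 85, 88, 104, 140, 160, 162, 161, 162, 162, 162, 161, 161, 161, 161, 161, 162, 162, 161, 162, 162, 162, 162, 162, 163, 162, 162, 163, 163, 162, 162, 161, 162, 163, 161, 162, 162, 161, 162, 162, 162, 160, 161, 176, 189, 190, 191, 190, 191, 191, 191, 191, 191, 190, 191, 191, 190, 190, 190, 190, 191, 191, 191, 190, 190, 190]
```

View pics/wrist8.png

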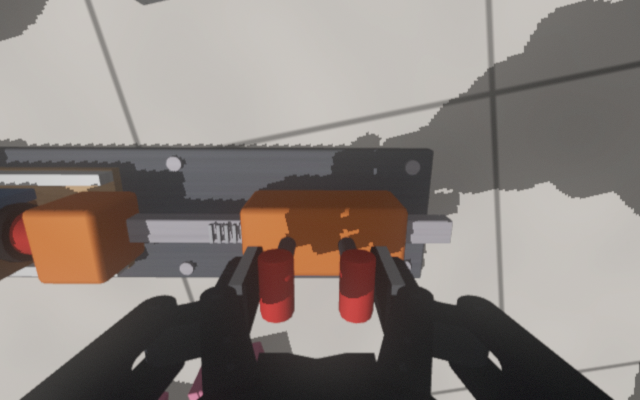

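View pics/t8.png

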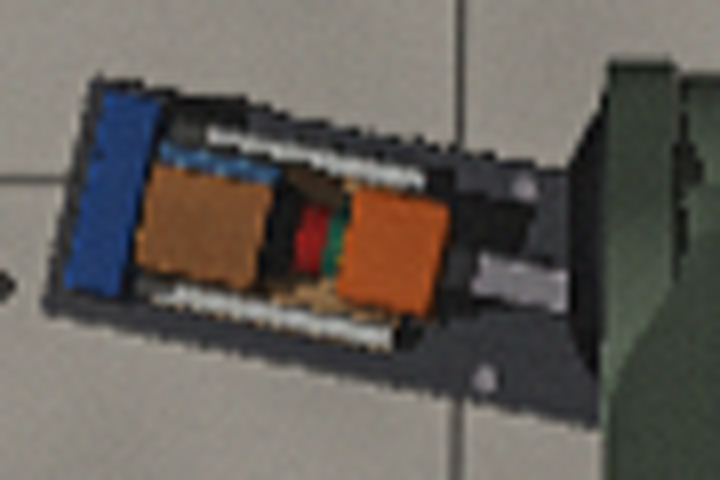

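The block is unchanged at 215–264 (home). Visible rod is about 20 mm (head 183.5 to pad 203.5), so the depth is about 9–10 mm. I'll go on gently by about 3.5 mm of jaw.

Request:
step_arm --plan '[[[0,0,0,0],[0,0,0,0],[0,0,0,0],[0,0,0,0],[0,0,0,0]]]' --jaw 0.445

```text
clock: 7.83
position: [0.5638, -0.0846, 0.2627]
tool_rot: [-3.126, 0.002, -1.765]
force: [-7.3, 0.6, 20.0]
grip_width: 0.0475
```

Run:
```python
from workcell import bot
from h import *
f,T,S=look(bot,9)
g=cv2.cvtColor(f["pixels"],cv2.COLOR_BGR2GRAY).astype(int);print(g[229,400:475].tolist())
print(-np.array(T["R"]).T@T["t"])
```

```text
[ 0.5638 -0.0846  0.2627] [-6.9  1.5 19.5] 7.9833 0.048
.110-138 k140-144 w146-148 O149-185 .186-186 G188-188 .190-190 R191-203 k204-214 w215-263 .264-266 B268-274 
.110-140 k142-146 w148-148 O149-185 .186-186 G188-188 .190-190 R191-203 k204-214 .215-215 w216-263 .264-266 B268-274 
[74, 76, 75, 72, 73, 74, 79, 84, 86, 87, 86, 89, 116, 157, 162, 160, 162, 161, 161, 161, 161, 161, 161, 162, 161, 161, 161, 161, 162, 162, 163, 161, 161, 161, 162, 162, 162, 161, 162, 162, 162, 162, 161, 162, 162, 160, 162, 181, 189, 190, 190, 190, 190, 190, 190, 190, 191, 190, 190, 190, 191, 190, 190, 190, 190, 191, 190, 191, 190, 189, 190, 189, 190, 190, 190]
[ 0.46162246 -0.04222905  1.51180664]
```

View pics/wrist9.png

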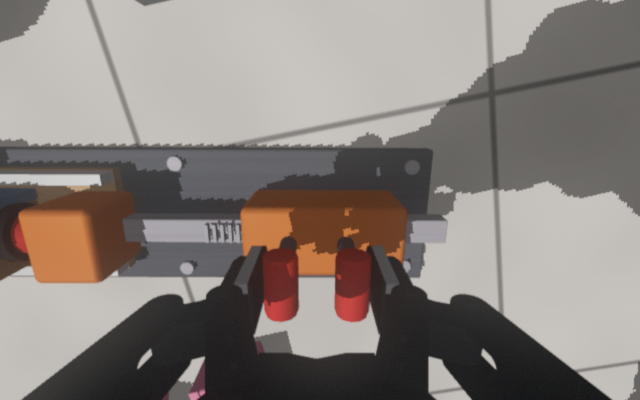

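View pics/t9.png

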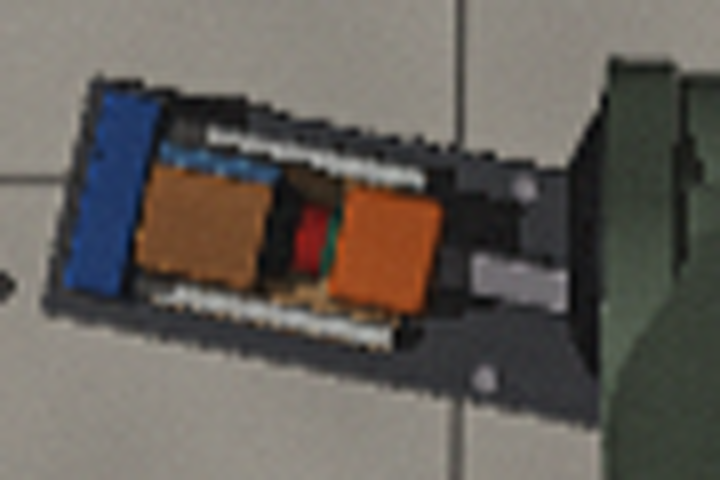

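View pics/s9.png

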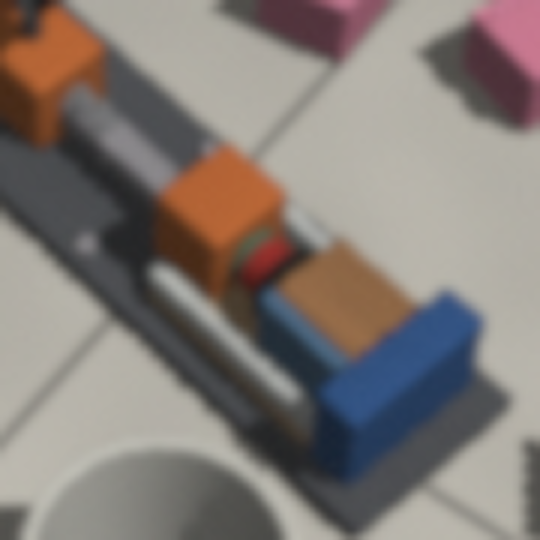

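The top view gives the head at 186.5, green still showing for 186.5–190, red fully out and yellow gone, so the depth is about 13–13.5 mm. The block is at the stop in both the top and scene views. I'll hold briefly and check that it is steady.

Request:
step_arm --plan '[[[0,0,0,0],[0,0,0,0],[0,0,0,0],[0,0,0,0],[0,0,0,0],[0,0,0,0],[0,0,0,0],[0,0,0,0]]]'

```text
clock: 8.65
position: [0.5638, -0.0846, 0.2629]
tool_rot: [-3.126, 0.002, -1.765]
force: [-3.7, 0.9, 7.7]
grip_width: 0.0474
```

Run:
```python
from workcell import bot
from h import *
f,T,S=look(bot,10)
g=cv2.cvtColor(f["pixels"],cv2.COLOR_BGR2GRAY).astype(int);print(g[229,440:452].tolist())
a=cv2.imread("pics/t9.png").astype(int);b=cv2.imread("pics/t10.png").astype(int);print(abs(a-b).max(2)[80:330,60:470].mean(),abs(a-b).max(2)[80:330,60:470].max())
```

```text
[ 0.5638 -0.0846  0.2629] [-3.8  0.9  7.4] 8.8 0.0474
.110-132 k134-134 .136-142 k143-144 w146-148 O149-185 .186-186 G188-188 .190-190 R191-202 w203-203 k204-214 w215-263 .264-266 B268-274 
.110-132 k134-134 .136-142 k143-146 w148-148 O149-185 .186-186 G188-188 .190-190 R191-203 k204-214 .215-215 w216-263 .264-264 k266-266 B268-274 
[161, 162, 161, 162, 161, 159, 160, 186, 189, 189, 189, 189]
2.6901268292682925 16
```

View pics/t10.png

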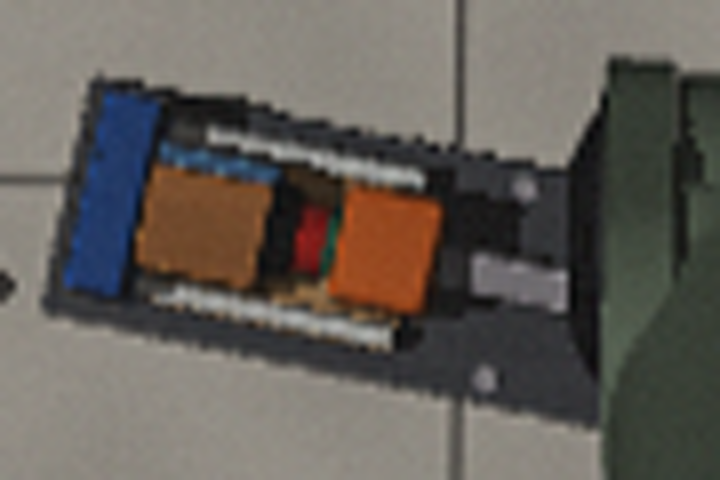

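The picture is unchanged: tail edge still at 447, block at 215–264, a thin green strip at about (335,240), and red fully out. It's steady, so I'm handing in.

Run:
```python
from workcell import bot
print(bot.job_done()); s=bot.observe(); print(s["clock"],s["grip_width"],s["force"])
```

```text
the job is handed in; nothing more can be done
None
the job is handed in; nothing more can be done
```

I squeezed and released the grips three times to push the block home against the stop. Then I squeezed gently to a finger opening of 47.4 mm and handed in at about 8.8 s, still holding; no verdict was reported.

**Last checks:**
- **Block:** it stayed in the same place while the jaw advanced about 10 mm further onto it, so it is against the stop. I took this from the top view, not a direct contact reading.
- **Plunger:** yellow is gone, about 3.5 mm of green is showing, and red is fully out. That puts the depth at roughly 13–13.5 mm, from pixel readings good to about 1–2 mm.
- **Steadiness:** two looks 0.8 s apart were the same, with the jaw's tail at the same pixel and the opening the same to about 0.5 mm.
- **Forces:** the wrist reading was about 8 N at the end and peaked at about 20 N. I did not measure the force on each grip. The springs push back on both fingers, and the small sideways force suggests the squeeze was even.

**Disagreements:**
- The block's blue tile is on its side facing the clamp's −y, not the −x face described. It was the only wooden block with a blue tile and it stood in the clamp, so I left it as it was.
- The gauge from the jaw bar's tail gave about 1 mm less jaw movement than the top view in the partial squeeze. Either reading keeps the depth inside the allowed 9.5–17.5 mm.

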